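Couple a test gauge to the bench air outlet

TASK

Couple the test gauge to the bench air outlet. Pull the coupler's sleeve back towards its mounting block until it catches and stays back by itself; lift the gauge out of its wooden cradle by its plug, lay it on the bench so that you can take it by its square block, and push the plug straight and fully home into the coupler until the sleeve springs forward and locks it; then let go. Leave the plane and the two loose wood offcuts beside the work where they lie.

Things in the scene. Friction and masses are not known exactly. Their poses are not given: they have to be found in the camera images.
- outlet: Fixed bench air outlet: a steel plate with an upright aluminium block (50 mm wide, its top 94 mm above the bench), from whose front a coupler stands out towards the robot. Origin on the bench below the coupler's mouth; x into the coupler, towards the block, whose front face is 73 mm behind the mouth.
- mouth (a point): Centre of the coupler's open mouth, 65 mm above the bench. Its x axis runs level into the bore, towards the block; z is up. Bore 24.4 mm wide, 42 mm deep; at 35 mm depth lies a spring plate. A plug that pushes this plate in (tip 39 mm deep, a few newtons) trips the catch: the sleeve springs forward and two pawls lock in the plug's groove.
- sleeve_grip (a point): Where to pinch the sleeve, from above and across: on the coupler's axis, axes as the mouth; at rest 26 mm behind the mouth, moving with the sleeve. The sleeve is a steel tube 42 mm long that starts 3 mm behind the mouth, 43 mm across, with a rim 50 mm across and 5 mm wide at its front end; behind it 19 mm of the coupler stay free up to a nut.
- sleeve (a joint): Slide of the sleeve, m: 0 fully forward, positive back towards the block, end stop 0.0145. A spring (6 N at 0, 12 N at 0.012) pushes it forward. Pulled to the end stop and let go it stays caught at about 0.012. Forward, it holds two pawls in the bore at 16 mm depth that no plug can pass; back, they are withdrawn.
- gauge: Test gauge, 134 mm long, about 0.32 kg: aluminium block 62 mm long, 44 mm square; round dial (42 mm across, 22 mm long) on its rear end, steel plug on its front. Origin: centre of the block's underside; x along the plug to its tip, z up; plug axis 22 mm above the origin. It starts sunk in the cradle, block flush with the walls, only the plug standing out.
- tip (a point): Centre of the plug's front face, 81 mm ahead of the middle of the block, axes as the gauge. The plug is 22 mm across, 2 mm bevel at the tip; from the tip back: 15 mm full width, a groove 13 mm long and 11 mm across, 16 mm full width, then a collar 32 mm across and 6 mm thick against the block.
- neck (a point): Point on the plug's axis at the groove, 20.5 mm behind the tip, axes as the gauge: here the plug can be pinched from above while the gauge lies in the cradle (34 mm above the bench).
- cradle: Fixed plywood cradle, 96 mm long, 74 mm wide, 56 mm high; recess 49 mm wide and 44 mm deep, open at the top and the front, closed behind, holding the gauge's block and dial; the plug stands out in front. Origin: on the bench below the gauge's neck, 30 mm in front of the cradle; x the way the plug points (towards the robot). Cradle and outlet may swap sides.
- plane: Block plane, 50 x 160 x 52 mm, loose; leave it. Origin at the centre of its underside.
- mahogany: Mahogany offcut, 50 x 75 x 18 mm, loose, near the robot on the right; leave it. Origin at the centre of its underside.
- softwood: Softwood offcut, 45 x 110 x 22 mm, loose, behind outlet and cradle; leave it. Origin at the centre of its underside.

How it is judged (in metres and radians):
On the way:
1. the sleeve is pulled back and caught, the plug still outside the coupler (value of joint sleeve above 0.0105 m and contact force between the fingers and anything else below 0.5 N and distance between tip and mouth above 0.05 m), for 0.2 s.
At the end, for the whole second after the job is handed in: The gauge's plug is at least 34 mm deep in the coupler, within 4 mm of its axis and 0.12 rad of its direction; the sleeve is within 2.5 mm of fully forward; the gauge is at rest (value of joint sleeve below 0.0025 m and x of tip in the frame of mouth above 0.034 m and y of tip in the frame of mouth between -0.004 and 0.004 m and z of tip in the frame of mouth between -0.004 and 0.004 m and angle between the x axis of gauge and the x axis of mouth, either way round below 0.12 rad and linear speed of gauge below 0.02 m/s); the robot touches nothing.
It fails at once if the plane is moved by more than 30 mm (distance of plane from where it was at the start of the episode above 0.03 m).
It fails at once if the mahogany offcut is moved by more than 30 mm (distance of mahogany from where it was at the start of the episode above 0.03 m).
It fails at once if the softwood offcut is moved by more than 30 mm (distance of softwood from where it was at the start of the episode above 0.03 m).
It also fails if it takes over 67 s, if anything falls off the work surface, if the arm or the gripper's body presses on something with over 40 N, if the wrist force passes 120 N, or if a joint passes its speed limit or range.

ROBOT

A 6-joint arm with a two-finger parallel gripper is mounted at the origin on a cart in front of the work surface, level with it; the furniture and walls round the work are solid. World frame = base frame: x ahead of the robot, y to its left, z up, the work surface at z = 0. Lengths are in m, angles in degrees, forces in N, time in s.
With the tool pointing down it reaches from about 0.4 to 0.825 m from the base axis. Payload 7 kg.
Tool frame: the origin (TCP) lies midway between the tips of the shut fingers; the grasp point (between the pads) lies 19 mm behind it; z points along the fingers, y is the line along which they close (so a half turn about z gives the same grasp; the last joint's range is limited). The gripper opens to 88 mm and grips with 3 to 60 N. Pads are 19 mm wide; open, the fingers measure 130 mm over their backs; the gripper's body (78 mm by 193 mm) begins 47 mm behind the grasp point.
Start: joints at [93.398, 20.546, 0.682, 0, -70.136, -16.507], TCP at [0.153, 0.657, 0.227] pointing down, gripper open.
Joint ranges: [-176.03, 176.03], [-82.01, 121.73], [-58.28, 71.71], [-173.87, 95.51], [-174.79, -0.11], [-173.66, 173.66]. Speed limits (degrees/s): [136.94, 136.94, 172.46, 180, 180, 180].

INTERFACE

Orientations are given as [roll, pitch, yaw] about the fixed x, y, z axes, in that order (R = Rz(yaw) Ry(pitch) Rx(roll)).
In Python, from plant import ctrl gives the robot as it stands. The module is installed in compiled form; this text tells all that it offers.
- The arm moves only by the tool play_rows, never from a script. Its argument "commands" is a list that holds one entry, the list of rows, each a list of 7 numbers: the turn, a rotation vector about the tool's x, y, z in rad, then the shift along the tool's x, y, z in cm, then the finger opening in cm, from 0 to 8.76. In form: [[[ax, ay, az, x, y, z, grip], ...]]. A call has 1 to 8 rows; each row is the pose to reach, as a shift and turn from the pose commanded when the call began, along the tool's axes at that moment; what a row does not reach only later rows make up. A row lasts 1/12 s, in which the tool goes at most 41.7 mm and 7.16 degrees, less where a joint would pass 70% of its speed; a pose out of reach is approached as far as the arm can. A call with a gripper value outside its range is refused whole. The fingers move at their own pace and stop on an object; the grip force is fixed at half the most. Time passes only in rows, so rows that repeat a pose let the fingers close. It gives the time, the measured TCP pose, the force, the opening and the grip force at its end, in the units of the state.
- ctrl.get_obs(): the state, without advancing time (a new reading comes with each control period).
- ctrl.snapshot(name): name is "side" or "top" or "wrist"; returns a dict with "color" (400x640x3 uint8, red, green, blue), "camera_matrix" (3x3 intrinsics, pixels), "origin" and "rotation" of the camera in the world; the wrist camera has in their place "hand_eye" (4x4, takes a point from camera to tool coordinates, whose origin is the TCP and whose axes are the flange's). Camera axes: x right, y down, z forward; pixel columns grow to the right and rows downward; lengths in m; the calibration is good to about 2 mm. A picture is of the moment at which its call begins: read the wrist's pose just before it. There is no depth.
- ctrl.close_job(): hands the job in; it is judged then, once.
Trained networks look in a picture, given as the dict that the camera call returned (one of the last four; its "shot" number tells which), for a name from the list of things; names that differ only in an ending like _2 or _b are one class to them, and where a whole thing is asked for, a point or a joint stands for the part that bears it (a point fixed in the world has none). Each returns a list of dicts, best first, with "conf" (0 to 1); they miss things now and then, are a little off and sometimes report something else, mostly with a low value. They report only what shows in the picture. A call takes as long as a camera call.
- ctrl.find_in(picture, name): "bbox" ([left, top, width, height] in pixels, round what is visible of it).
The state is a dict: "clock": time; "joint_pos": joint angles; "qvel": joint speeds; "tau": joint torques, N m; "tool_pos": TCP position; "orientation": TCP orientation; "force": force on the tool from outside, world axes, zero at the start; "moment": the same for the moment, N m; "opening": finger opening in m; "gripper_force": force on a finger pad.
Only numpy, scipy, OpenCV 4.12 (cv2) and the standard library are available. Lean on these libraries where they do the work, as an engineer would, in place of code of your own. Each camera call takes 0.05 s, during which the arm holds its last target. There are 200 camera calls.

## Working session

There is one attempt and no reset: what is moved stays moved. The work goes in short steps, Python scripts to look and compute and a tool call to move; the robot and the scene stay as the last step left them, time stands still between calls to the robot, and variables do not carry over. Pictures are saved under pics/ and viewed, at most 10 in all, crops included, and the job is handed in when it is done.

Besides the shell and the picture viewer there is one more tool, called by a JSON object that holds its "name" and its "arguments". play_rows: Moves the arm, as the interface text tells. Its arguments: {"type":"object","properties":{"commands":{"type":"array","items":{"type":"array","items":{"type":"array","items":{"type":"number"}}}}},"required":["commands"]}

```bash
mkdir -p pics; cat > h.py <<'E'
import numpy as np, cv2
from scipy.spatial.transform import Rotation as R
from plant import ctrl
def snap(n,save=None):
    o=ctrl.get_obs(); p=ctrl.snapshot(n)
    K=np.array(p["camera_matrix"])
    if n=="wrist":
        T=np.eye(4);T[:3,:3]=R.from_euler('xyz',o["orientation"],degrees=True).as_matrix();T[:3,3]=o["tool_pos"]
        H=T@np.array(p["hand_eye"]); C=H[:3,3];Rm=H[:3,:3]
    else: C=np.array(p["origin"]);Rm=np.array(p["rotation"])
    if save: cv2.imwrite("pics/"+save,p["color"][:,:,::-1])
    return p,K,C,Rm
def ray(px,K,C,Rm):
    d=Rm@np.linalg.solve(K,[px[0],px[1],1]); return d
def atz(px,z,K,C,Rm):
    d=ray(px,K,C,Rm); return C+d*(z-C[2])/d[2]
def proj(P,K,C,Rm):
    q=K@(Rm.T@(np.asarray(P)-C)); return q[:2]/q[2]
E
python3 - <<'E'
from h import *
print(ctrl.get_obs())
for n in ["top","side","wrist"]:
    p,K,C,Rm=snap(n,n+"0.png"); print(n,K.tolist(),C.round(3),Rm.round(3).tolist())
    for t in ["outlet","sleeve","gauge","cradle","plane","mahogany","softwood"]:
        print(t,[(np.round(d["bbox"]).tolist(),round(d["conf"],2)) for d in ctrl.find_in(p,t)[:2]])
E
```

```text
{'clock': 0.0, 'joint_pos': array([ 9.33975645e+01,  2.05899337e+01,  6.33803227e-01, -2.02517272e-02,
       -7.01337246e+01, -1.65079206e+01]), 'qvel': array([ 0.02832645, -0.00551287, -0.07901947, -0.04023891,  0.08781957,
       -0.09380002]), 'tau': array([-7.88643720e-04, -5.82728684e+01,  2.93062609e+01,  6.99710727e+00,
        6.99476586e-03, -1.60083887e-04]), 'tool_pos': array([0.1530105 , 0.65693845, 0.22563942]), 'orientation': array([ 1.79908439e+02, -7.28138811e-03, -1.31172473e+01]), 'force': array([-0.67394274, -0.06337484, -0.76667578]), 'moment': array([-0.00970649, -0.03137715,  0.05546605]), 'gripper_force': 0.0, 'opening': 0.08777014475325887}
top [[489.5274069264692, 0.0, 321.8534743552276], [0.0, 489.5274069264692, 203.44827789677726], [0.0, 0.0, 1.0]] [0.422 0.023 1.194] [-174.604, 1.125, -91.602]
outlet [([378.0, 150.0, 40.0, 54.0], 0.91)]
sleeve [([398.0, 179.0, 17.0, 20.0], 0.75)]
gauge [([287.0, 180.0, 22.0, 58.0], 0.79)]
cradle [([278.0, 174.0, 40.0, 42.0], 0.76)]
plane [([210.0, 206.0, 52.0, 57.0], 0.89)]
mahogany [([396.0, 243.0, 32.0, 38.0], 0.82)]
softwood [([340.0, 113.0, 39.0, 44.0], 0.77), ([287.0, 181.0, 24.0, 55.0], 0.4)]
side [[476.98832215303537, 0.0, 316.3767719431801], [0.0, 476.98832215303537, 202.95438718142353], [0.0, 0.0, 1.0]] [0.339 0.955 0.534] [-116.943, 0.625, -168.068]
outlet [([288.0, 151.0, 47.0, 44.0], 0.56)]
sleeve [([320.0, 159.0, 17.0, 21.0], 0.7)]
gauge [([285.0, 208.0, 68.0, 28.0], 0.79)]
cradle [([279.0, 207.0, 50.0, 40.0], 0.75)]
plane [([295.0, 253.0, 81.0, 59.0], 0.86)]
mahogany [([372.0, 178.0, 35.0, 22.0], 0.91)]
softwood [([241.0, 186.0, 39.0, 30.0], 0.75)]
wrist [[317.1658452895135, 0.0, 311.97476854992493], [0.0, 317.1658452895135, 197.52227243607905], [0.0, 0.0, 1.0]] [0.229 0.639 0.385] [[-0.227, -0.933, -0.278], [-0.974, 0.218, 0.066], [-0.001, 0.286, -0.958]]
outlet []
sleeve []
gauge []
cradle []
plane []
mahogany []
softwood []
```

```bash
sed -i 's/Rm=np.array(p\["rotation"\])/Rm=R.from_euler("xyz",p["rotation"],degrees=True).as_matrix()/' h.py
python3 - <<'E'
from h import *
a=cv2.imread("pics/top0.png")[100:300,180:447]; b=cv2.imread("pics/side0.png")[130:330,220:420]
a=cv2.resize(a,None,fx=3,fy=3,interpolation=cv2.INTER_CUBIC);cv2.imwrite("pics/a.png",a)
cv2.imwrite("pics/b.png",cv2.resize(b,None,fx=3,fy=3,interpolation=cv2.INTER_CUBIC))
p,K,C,Rm=snap("top")
for n,px,z in [("outlet",(398,177),.05),("sleeve",(406.5,189),.065),("tip",(298,238),.034),("plane",(236,234),.05),("mahog",(412,262),.018),("soft",(359,135),.022)]:
    print(n,atz(px,z,K,C,Rm).round(3))
E
```

```text
outlet [ 0.588 -0.138  0.05 ]
sleeve [ 0.557 -0.155  0.065]
tip [0.452 0.102 0.034]
plane [0.465 0.246 0.05 ]
mahog [ 0.387 -0.167  0.018]
soft [ 0.698 -0.052  0.022]
```

View pics/a.png

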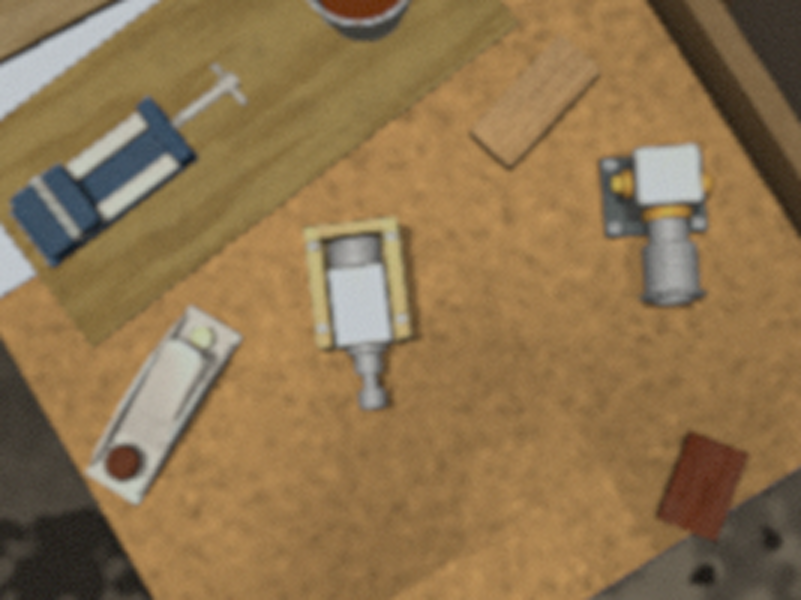

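View pics/b.png

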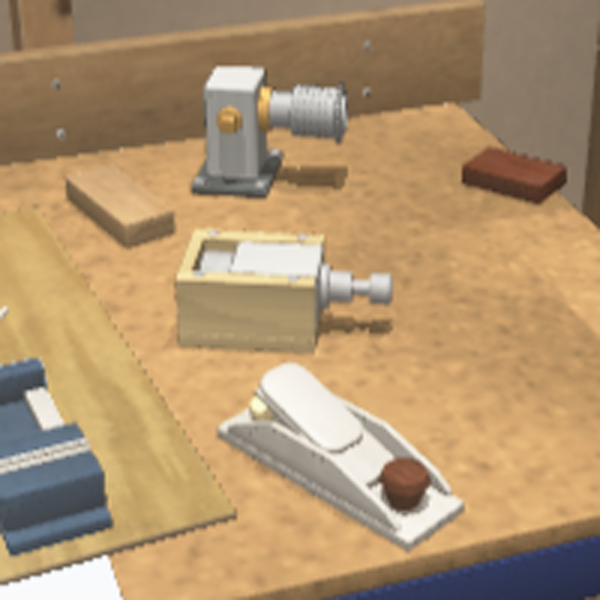

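```bash
cat >> h.py <<'E'
def go(pos,rpy):
    """tool-frame shift (cm) and rotvec (rad) from the present measured pose"""
    o=ctrl.get_obs(); A=R.from_euler('xyz',o["orientation"],degrees=True); B=R.from_euler('xyz',rpy,degrees=True)
    s=A.inv().apply(np.array(pos)-o["tool_pos"])*100; r=(A.inv()*B).as_rotvec()
    print("rot",r.round(4),"shift",s.round(2)," rows>=",int(np.ceil(max(np.linalg.norm(s)/4.17,np.linalg.norm(r)/.125))))
E
python3 - <<'E'
from h import *
p,K,C,Rm=snap("top")
f=lambda x,y,z: atz((180+x/3,100+y/3),z,K,C,Rm).round(4)
print("block",f(635,147,.094),f(700,144,.094),f(703,200,.094),f(638,203,.094))
print("rim",f(643,300,.065),f(703,293,.065))
print("gauge block",f(331,272,.056),f(386,263,.056),f(393,340,.056),f(336,346,.056))
print("tip",f(361,408,.034),f(388,405,.034))
go([.60,-.15,.25],[180,0,0])
E
```

```text
block [ 0.646  -0.1204  0.094 ] [ 0.6467 -0.1696  0.094 ] [ 0.6037 -0.1699  0.094 ] [ 0.603  -0.1209  0.094 ]
rim [ 0.5321 -0.1254  0.065 ] [ 0.5362 -0.1717  0.065 ]
gauge block [0.5623 0.1154 0.056 ] [0.568  0.0723 0.056 ] [0.5076 0.0684 0.056 ] [0.5042 0.1128 0.056 ]
tip [0.4562 0.0959 0.034 ] [0.458  0.0745 0.034 ]
rot [-0.     -0.     -0.2287] shift [61.83 68.51 -2.34]  rows>= 23
```

{"name": "play_rows", "arguments": {"commands": [[[0,0,-0.229,61.83,68.51,-2.34,8.7],[0,0,-0.229,61.83,68.51,-2.34,8.7],[0,0,-0.229,61.83,68.51,-2.34,8.7],[0,0,-0.229,61.83,68.51,-2.34,8.7],[0,0,-0.229,61.83,68.51,-2.34,8.7],[0,0,-0.229,61.83,68.51,-2.34,8.7],[0,0,-0.229,61.83,68.51,-2.34,8.7],[0,0,-0.229,61.83,68.51,-2.34,8.7]]]}}

```text
clock: 1.97
tool_pos: [0.315, 0.3639, 0.2354]
orientation: [-180.0, -0.0, 0.0]
force: [0.8, 1.4, 0.7]
opening: 0.0868
gripper_force: 0.0
```

{"name": "play_rows", "arguments": {"commands": [[[0,0,0,26.5,51.2,-0.5,8.7],[0,0,0,26.5,51.2,-0.5,8.7],[0,0,0,26.5,51.2,-0.5,8.7],[0,0,0,26.5,51.2,-0.5,8.7],[0,0,0,26.5,51.2,-0.5,8.7],[0,0,0,26.5,51.2,-0.5,8.7],[0,0,0,26.5,51.2,-0.5,8.7],[0,0,0,26.5,51.2,-0.5,8.7]]]}}

```text
clock: 2.63
tool_pos: [0.4683, 0.0679, 0.2385]
orientation: [-180.0, -0.1, 0.0]
force: [1.4, 1.6, -0.5]
opening: 0.0871
gripper_force: 0.0
```

{"name": "play_rows", "arguments": {"commands": [[[0,0,0,11.5,22.2,3,8.7],[0,0,0,11.5,22.2,3,8.7],[0,0,0,11.5,22.2,3,8.7],[0,0,0,11.5,22.2,3,8.7],[0,0,0,11.5,22.2,3,8.7],[0,0,0,11.5,22.2,3,8.7],[0,0,0,11.5,22.2,3,8.7]]]}}

```text
clock: 3.22
tool_pos: [0.5842, -0.1575, 0.2058]
orientation: [179.9, 0.1, -0.2]
force: [0.1, 0.7, 0.4]
opening: 0.0868
gripper_force: 0.0
```

```bash
python3 - <<'E'
from h import *
o=ctrl.get_obs();print(o["tool_pos"],o["orientation"],o["clock"])
p,K,C,Rm=snap("wrist","w1.png"); print(C)
for P in ([.53,-.148,.065],[.603,-.145,.094]): print(proj(P,K,C,Rm))
E
```

```text
[ 0.58421606 -0.15746707  0.20582134] [ 1.79931033e+02  1.29824217e-01 -2.20360908e-01] 3.2167
[ 0.6627777  -0.15801811  0.36418368]
[302.64459988 237.62946559]
[297.19718312 173.98369056]
```

View pics/w1.png

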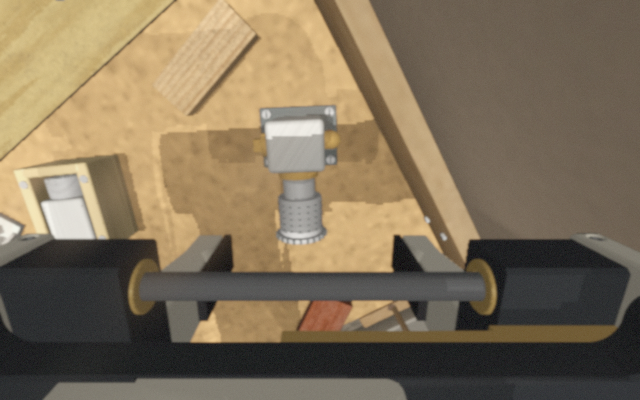

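```bash
python3 - <<'E'
import cv2
a=cv2.imread("pics/w1.png")[100:250,230:370]
cv2.imwrite("pics/w1c.png",cv2.resize(a,None,fx=4,fy=4,interpolation=cv2.INTER_CUBIC))
E
```

```text
(no output)
```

View pics/w1c.png

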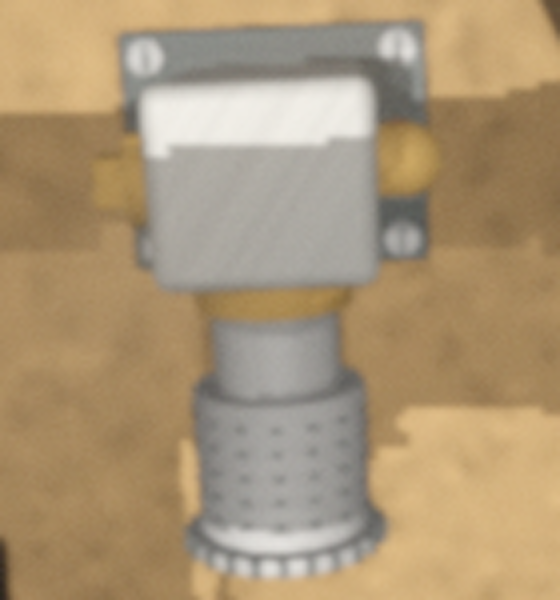

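```bash
python3 - <<'E'
from h import *
from scipy.optimize import least_squares
p,K,C,Rm=snap("wrist")
f=lambda x,y:np.array([230+(x+.5)/4-.5,100+(y+.5)/4-.5])
cor=[f(142,86),f(375,80),f(378,287),f(162,289)]
def W(q,P): 
    c,s=np.cos(q[2]),np.sin(q[2]); return np.array([q[0]+c*P[0]-s*P[1],q[1]+s*P[0]+c*P[1],P[2]])
th=np.linspace(0,2*np.pi,180)
def circ(q,x,r): return np.array([proj(W(q,[x,r*np.cos(t),.065+r*np.sin(t)]),K,C,Rm) for t in th])
def res(q):
    d=q[3]; r=[]
    for P,o in zip([[.073+d,.025,.094],[.073+d,-.025,.094],[.073,-.025,.094],[.073,.025,.094]],cor): r+=list(proj(W(q,P),K,C,Rm)-o)
    c=circ(q,.0055,.025); r+=[c[:,0].min()-f(188,0)[0],c[:,0].max()-f(385,0)[0]]
    c=circ(q,.045,.0215); r+=[c[:,0].min()-f(195,0)[0],c[:,0].max()-f(366,0)[0]]
    c=circ(q,.003,.025); r+=[c[:,1].max()-f(0,577)[1]]
    return np.array(r)
s=least_squares(res,[.53,-.148,0.02,.045],x_scale=[.01,.01,.05,.01],loss='soft_l1')
print(s.x,np.degrees(s.x[2]),res(s.x).round(2))
g=W(s.x,[.026,0,.046]); print("grip TCP",g)
y=np.degrees(s.x[2]); go([g[0],g[1],.13],[180,0,y]);go(g,[180,0,y])
E
```

```text
[ 0.53082293 -0.1447484   0.02579588  0.04355665] 1.4779949496616234 [-0.52  0.21  1.43 -0.19  1.63 -0.38 -1.84  0.84 -0.06 -0.08 -0.75  0.37
 -0.25]
grip TCP [ 0.55681428 -0.14407779  0.046     ]
rot [ 0.     0.002 -0.029] shift [-2.57 -0.98  7.67]  rows>= 2
rot [ 0.     0.002 -0.029] shift [-2.55 -0.98 16.07]  rows>= 4
```

{"name": "play_rows", "arguments": {"commands": [[[0,0.002,-0.029,-2.56,-0.98,5.0,8.7],[0,0.002,-0.029,-2.56,-0.98,8.0,8.7],[0,0.002,-0.029,-2.56,-0.98,11.0,8.7],[0,0.002,-0.029,-2.56,-0.98,14.0,8.7],[0,0.002,-0.029,-2.56,-0.98,16.0,8.7],[0,0.002,-0.029,-2.56,-0.98,16.0,8.7],[0,0.002,-0.029,-2.56,-0.98,16.0,8.7]]]}}

```text
clock: 3.9
tool_pos: [0.5567, -0.1414, 0.048]
orientation: [180.0, -0.0, 1.8]
force: [1.0, 0.6, 0.9]
opening: 0.0872
gripper_force: 0.0
```

{"name": "play_rows", "arguments": {"commands": [[[0,0,0,0,0,0,5.5],[0,0,0,0,0,0,5.0],[0,0,0,0,0,0,4.6],[0,0,0,0,0,0,4.0],[0,0,0,0,0,0,4.0],[0,0,0,0,0,0,4.0],[0,0,0,0,0,0,4.0],[0,0,0,0,0,0,4.0]]]}}

```text
clock: 4.57
tool_pos: [0.5572, -0.1452, 0.0486]
orientation: [179.8, -0.1, 1.7]
force: [0.8, -17.5, 1.5]
opening: 0.0467
gripper_force: 26.8
```

{"name": "play_rows", "arguments": {"commands": [[[0,0,0,0,0.2,0,4.0],[0,0,0,0,0.4,0.1,4.0],[0,0,0,0,0.4,0.2,4.0],[0,0,0,0,0.4,0.2,4.0],[0,0,0,0,0.4,0.2,4.0]]]}}

```text
clock: 4.98
tool_pos: [0.5585, -0.146, 0.0476]
orientation: [-180.0, -0.3, 1.7]
force: [-1.8, 4.3, 11.7]
opening: 0.0457
gripper_force: 26.4
```

{"name": "play_rows", "arguments": {"commands": [[[0,0,0,0.3,0,0,4.0],[0,0,0,0.6,0,0,4.0],[0,0,0,0.9,0,0,4.0],[0,0,0,1.2,0,0,4.0],[0,0,0,1.4,0,0,4.0],[0,0,0,1.6,0,0,4.0],[0,0,0,1.6,0,0,4.0]]]}}

```text
clock: 5.57
tool_pos: [0.5697, -0.1456, 0.0462]
orientation: [-180.0, 0.2, 1.7]
force: [-10.0, 5.0, 12.0]
opening: 0.043
gripper_force: 40.1
```

{"name": "play_rows", "arguments": {"commands": [[[0,0,0,0.2,0,0,4.0],[0,0,0,0.4,0,0,4.0],[0,0,0,0.6,0,0,4.0],[0,0,0,0.6,0,0,4.0]]]}}

```text
clock: 5.9
tool_pos: [0.5758, -0.1454, 0.0462]
orientation: [-180.0, 0.2, 1.7]
force: [-13.2, 5.5, 15.3]
opening: 0.0431
gripper_force: 40.0
```

{"name": "play_rows", "arguments": {"commands": [[[0,0,0,0.2,0,0,4.0],[0,0,0,0.3,0,0,4.0],[0,0,0,0.4,0,0,4.0],[0,0,0,0.4,0,0,4.0]]]}}

```text
clock: 6.23
tool_pos: [0.5762, -0.1454, 0.046]
orientation: [-180.0, 0.6, 1.6]
force: [-22.3, 7.2, 23.2]
opening: 0.043
gripper_force: 39.3
```

{"name": "play_rows", "arguments": {"commands": [[[0,0,0,-0.1,0,-0.1,4.0],[0,0,0,-0.2,0,-0.1,4.6],[0,0,0,-0.2,0,-0.1,5.5],[0,0,0,-0.2,0,-0.1,6.5],[0,0,0,-0.2,0,-0.1,7.5],[0,0,0,-0.2,0,-0.1,8.5],[0,0,0,-0.2,0,-0.1,8.7],[0,0,0,-0.2,0,-0.1,8.7]]]}}

```text
clock: 6.9
tool_pos: [0.5814, -0.1457, 0.0469]
orientation: [180.0, -0.1, 1.7]
force: [-0.0, 0.7, -0.3]
opening: 0.0803
gripper_force: 0.0
```

{"name": "play_rows", "arguments": {"commands": [[[0,0,0,0,0,-4,8.7],[0,0,0,0.5,0,-8,8.7],[0,0,0,1,0.5,-12,8.7],[0,0,0,1,1,-16,8.7],[0,0,0,1,1,-16,8.7],[0,0,0,1,1,-16,8.7]]]}}

```text
clock: 7.4
tool_pos: [0.5929, -0.1556, 0.2102]
orientation: [180.0, -0.5, 1.7]
force: [0.4, 0.9, -1.0]
opening: 0.0869
gripper_force: 0.0
```

```bash
python3 - <<'E'
from h import *
o=ctrl.get_obs();print(o["tool_pos"],o["orientation"],o["clock"],o["force"])
p,K,C,Rm=snap("wrist","w2.png")
q=proj([.55,-.146,.08],K,C,Rm).astype(int)
a=p["color"][q[1]-75:q[1]+50,q[0]-70:q[0]+70,::-1]
cv2.imwrite("pics/w2c.png",cv2.resize(a,None,fx=4,fy=4,interpolation=cv2.INTER_CUBIC)); print(q)
E
```

```text
[ 0.59286548 -0.15561921  0.2102387 ] [179.99052074  -0.46165343   1.66025151] 7.4 [ 0.41222647  0.93844736 -1.04602655]
[300 232]
```

View pics/w2c.png

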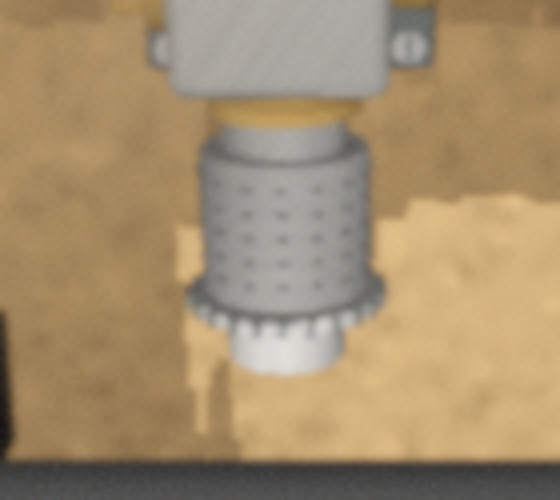

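```bash
python3 - <<'E'
from h import *
p,K,C,Rm=snap("wrist")
f=lambda x,y:np.array([230+(x+.5)/4-.5,157+(y+.5)/4-.5])
for n,x,y,z in [("mouth top-front",287.5,368,.079),("mouth mid sides",287.5,345,.065),("rim",286.5,292,.065),("sleeve rear",285.5,160,.065),("blockfrontedge",279,97,.094)]:
    print(n,atz(f(x,y),z,K,C,Rm).round(4))
# view gauge pose
go([.50,.09,.21],[180,0,180]); go([.50,.09,.21],[180,0,4])
E
```

```text
mouth top-front [ 0.5314 -0.1468  0.079 ]
mouth mid sides [ 0.5313 -0.1464  0.065 ]
rim [ 0.546  -0.1458  0.065 ]
sleeve rear [ 0.5811 -0.1449  0.065 ]
blockfrontedge [ 0.604  -0.1441  0.094 ]
rot [ 2.6000e-03 -8.0000e-04 -3.1128e+00] shift [ -8.37 -24.78  -0.34]  rows>= 25
rot [-0.0004 -0.0017 -0.041 ] shift [ -8.37 -24.78  -0.34]  rows>= 7
```

{"name": "play_rows", "arguments": {"commands": [[[0,0,-0.041,-8.37,-24.8,-0.3,8.7],[0,0,-0.041,-8.37,-24.8,-0.3,8.7],[0,0,-0.041,-8.37,-24.8,-0.3,8.7],[0,0,-0.041,-8.37,-24.8,-0.3,8.7],[0,0,-0.041,-8.37,-24.8,-0.3,8.7],[0,0,-0.041,-8.37,-24.8,-0.3,8.7],[0,0,-0.041,-8.37,-24.8,-0.3,8.7],[0,0,-0.041,-8.37,-24.8,-0.3,8.7]]]}}

```text
clock: 8.17
tool_pos: [0.4987, 0.0925, 0.2087]
orientation: [180.0, -0.0, 4.3]
force: [-0.1, -0.6, -0.3]
opening: 0.0867
gripper_force: 0.0
```

```bash
python3 - <<'E'
from h import *
o=ctrl.get_obs();print(o["tool_pos"],o["orientation"],o["clock"],o["force"])
p,K,C,Rm=snap("wrist","w3.png")
q=proj([.50,.09,.04],K,C,Rm).astype(int);print(q)
a=p["color"][q[1]-75:q[1]+65,q[0]-70:q[0]+70,::-1]
cv2.imwrite("pics/w3c.png",cv2.resize(a,None,fx=4,fy=4,interpolation=cv2.INTER_CUBIC))
E
```

```text
[0.49874589 0.09253243 0.20872331] [ 1.79965873e+02 -1.01302657e-02  4.25544451e+00] 8.1667 [-0.14147094 -0.57079803 -0.26112252]
[314 179]
```

View pics/w3c.png

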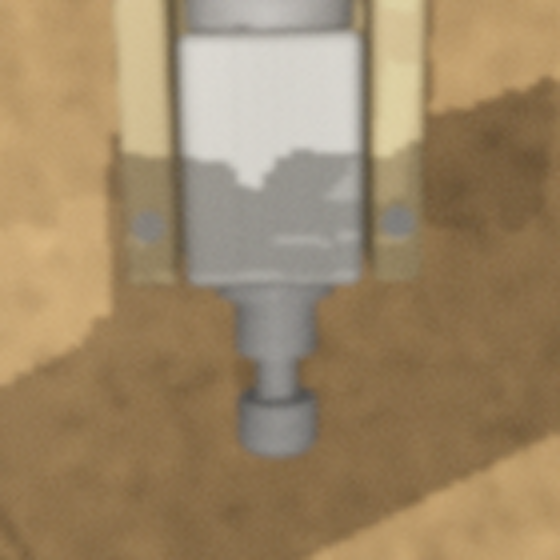

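```bash
python3 - <<'E'
from h import *
p,K,C,Rm=snap("wrist")
f=lambda x,y:np.array([244+(x+.5)/4-.5,104+(y+.5)/4-.5])
for n,x,y,z in [("tip",277,453,.034),("tip top",277,440,.045),("groove front",277,397,.036),("groove rear",276.5,356,.036),("plug rear",276,310,.034),("bl front",275,283,.056),("bl back",270.5,33,.056)]:
    print(n,atz(f(x,y),z,K,C,Rm).round(4))
E
```

```text
tip [0.4558 0.0867 0.034 ]
tip top [0.4635 0.0873 0.045 ]
groove front [0.4728 0.088  0.036 ]
groove rear [0.4844 0.089  0.036 ]
plug rear [0.4967 0.09   0.034 ]
bl front [0.5089 0.0912 0.056 ]
bl back [0.5692 0.0967 0.056 ]
```

```bash
python3 - <<'E'
from h import *
go([.4786,.0886,.015],[180,0,5])
E
```

```text
rot [ 0.001  -0.0002 -0.0151] shift [-2.120e+00  1.000e-02  1.938e+01]  rows>= 5
```

{"name": "play_rows", "arguments": {"commands": [[[0,0,-0.015,-2.1,0,4,7.0],[0,0,-0.015,-2.1,0,8,6.0],[0,0,-0.015,-2.1,0,12,5.0],[0,0,-0.015,-2.1,0,15,5.0],[0,0,-0.015,-2.1,0,18,5.0],[0,0,-0.015,-2.1,0,19.4,5.0],[0,0,-0.015,-2.1,0,19.4,5.0],[0,0,-0.015,-2.1,0,19.4,5.0]]]}}

```text
clock: 8.93
tool_pos: [0.4794, 0.0872, 0.0148]
orientation: [179.9, 0.0, 4.8]
force: [0.8, -0.2, -0.1]
opening: 0.0499
gripper_force: 0.0
```

{"name": "play_rows", "arguments": {"commands": [[[0,0,0,0,0,0,3.5],[0,0,0,0,0,0,2.6],[0,0,0,0,0,0,2.2],[0,0,0,0,0,0,0.8],[0,0,0,0,0,0,0.8],[0,0,0,0,0,0,0.8],[0,0,0,0,0,0,0.8],[0,0,0,0,0,0,0.8]]]}}

```text
clock: 9.6
tool_pos: [0.4801, 0.089, 0.0163]
orientation: [-180.0, -0.2, 4.9]
force: [-2.1, 2.0, 5.8]
opening: 0.0203
gripper_force: 30.0
```

{"name": "play_rows", "arguments": {"commands": [[[0,0,0,0,0,-0.5,0.8],[0,0,0,0,0,-1.5,0.8],[0,0,0,0,0,-2.5,0.8],[0,0,0,0,0,-3.5,0.8],[0,0,0,0,0,-4.5,0.8],[0,0,0,0,0,-6,0.8],[0,0,0,0,0,-7.5,0.8],[0,0,0,0,0,-9,0.8]]]}}

```text
clock: 10.27
tool_pos: [0.4786, 0.0881, 0.1061]
orientation: [180.0, -0.0, 4.9]
force: [0.6, 0.4, -2.7]
opening: 0.0204
gripper_force: 30.0
```

```bash
python3 - <<'E'
from h import *
o=ctrl.get_obs();print(o["tool_pos"],o["orientation"],o["opening"],o["gripper_force"],o["force"],o["moment"])
p,K,C,Rm=snap("side")
q=proj([.5,.09,.09],K,C,Rm).astype(int)
cv2.imwrite("pics/s2.png",cv2.resize(p["color"][q[1]-80:q[1]+70,q[0]-100:q[0]+100,::-1],None,fx=3,fy=3,interpolation=cv2.INTER_CUBIC))
E
```

```text
[0.47863113 0.08814733 0.10606746] [ 1.79956250e+02 -8.67864082e-03  4.86144934e+00] 0.020444501543442233 29.96524626505561 [ 0.64867987  0.41118601 -2.70998339] [-0.03659971  0.07426607 -0.0333641 ]
```

View pics/s2.png

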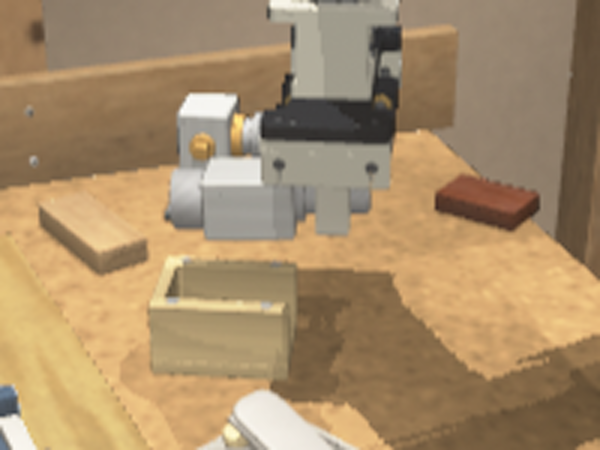

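{"name": "play_rows", "arguments": {"commands": [[[0,0,0.08,0.1,1.0,-1,0.8],[0,0,0.2,0.2,2.5,-1.5,0.8],[0,0,0.32,0.4,4.0,-1.5,0.8],[0,0,0.44,0.5,5.5,-1.5,0.8],[0,0,0.56,0.6,7.0,-1.5,0.8],[0,0,0.68,0.8,9.0,-1.5,0.8],[0,0,0.8,0.9,10.5,-1.5,0.8],[0,0,0.92,1.0,11.9,-1.5,0.8]]]}}

```text
clock: 10.98
tool_pos: [0.4989, -0.0302, 0.1201]
orientation: [-180.0, -0.0, -48.2]
force: [0.6, 0.9, -3.1]
opening: 0.0202
gripper_force: 30.0
```

{"name": "play_rows", "arguments": {"commands": [[[0,0,0.12,0,0,0,0.8],[0,0,0.24,0,0,0,0.8],[0,0,0.36,0,0,0,0.8],[0,0,0.48,0,0,0,0.8],[0,0,0.6,0,0,0,0.8],[0,0,0.72,0,0,0,0.8],[0,0,0.84,0,0,0,0.8],[0,0,0.96,0,0,0,0.8]]]}}

```text
clock: 11.65
tool_pos: [0.4989, -0.0292, 0.1201]
orientation: [-180.0, 0.0, -103.2]
force: [-0.6, -0.4, -3.3]
opening: 0.0201
gripper_force: 30.0
```

{"name": "play_rows", "arguments": {"commands": [[[0,0,0.12,0,0,0,0.8],[0,0,0.24,0,0,0,0.8],[0,0,0.36,0,0,0,0.8],[0,0,0.48,0,0,0,0.8],[0,0,0.6,0,0,0,0.8],[0,0,0.72,0,0,0,0.8],[0,0,0.84,0,0,0,0.8],[0,0,0.96,0,0,0,0.8]]]}}

```text
clock: 12.32
tool_pos: [0.499, -0.0291, 0.1201]
orientation: [-180.0, 0.0, -158.2]
force: [0.3, -0.6, -2.2]
opening: 0.02
gripper_force: 30.0
```

```bash
python3 - <<'E'
from h import *
o=ctrl.get_obs();print(o["joint_pos"],o["tool_pos"],o["orientation"],o["opening"],o["force"])
go([.50,-.03,.006],[180,0,-178.3])
E
```

```text
[ 1.92305634e+01  9.79598581e+00 -2.94833971e+01  1.66850933e-02
 -5.06706878e+01 -8.74405434e+01] [ 0.4990248  -0.02914758  0.12012469] [-1.79984868e+02  4.93015801e-02 -1.58199404e+02] 0.019985740832165443 [ 0.34201552 -0.58571267 -2.20472335]
rot [-1.000e-04  9.000e-04  3.508e-01] shift [-0.05 -0.11 11.41]  rows>= 3
```

{"name": "play_rows", "arguments": {"commands": [[[0,0,0.12,0,0,2,0.8],[0,0,0.24,0,0,4,0.8],[0,0,0.351,0,0,6,0.8],[0,0,0.351,0,0,8,0.8],[0,0,0.351,0,0,10,0.8],[0,0,0.351,0,0,11,0.8],[0,0,0.351,0,0,11.4,0.8],[0,0,0.351,0,0,11.4,0.8]]]}}

```text
clock: 12.98
tool_pos: [0.4988, -0.0294, 0.0057]
orientation: [-180.0, -0.1, -178.0]
force: [-1.0, -0.2, -1.3]
opening: 0.0204
gripper_force: 30.0
```

{"name": "play_rows", "arguments": {"commands": [[[0,0,0,0,0,0.1,0.8],[0,0,0,0,0,0.2,0.8],[0,0,0,0,0,0.2,0.8]]]}}

```text
clock: 13.23
tool_pos: [0.5, -0.0291, 0.0054]
orientation: [180.0, 0.2, -178.0]
force: [-0.9, -0.5, -0.6]
opening: 0.02
gripper_force: 30.0
```

{"name": "play_rows", "arguments": {"commands": [[[0,0,0,0,0,0.05,0.8],[0,0,0,0,0,0.1,0.8],[0,0,0,0,0,0.1,1.6],[0,0,0,0,0,0.1,2.5],[0,0,0,0,0,0,3.5],[0,0,0,0,0,0,5.0],[0,0,0,0,0,0,6.5]]]}}

```text
clock: 13.82
tool_pos: [0.5003, -0.0289, 0.005]
orientation: [180.0, 0.2, -177.9]
force: [-0.1, 1.1, -0.1]
opening: 0.0398
gripper_force: 0.0
```

{"name": "play_rows", "arguments": {"commands": [[[0,0,0,0,0,-3,8.0],[0,0,0,0,0,-7,8.7],[0,0,-0.12,1.5,0,-11,8.7],[0,0,-0.24,3,0,-15,8.7],[0,0,-0.36,4.0,0,-18,8.7],[0,0,-0.48,4.0,0,-19,8.7],[0,0,-0.6,4.0,0,-19,8.7],[0,0,-0.72,4.0,0,-19,8.7]]]}}

```text
clock: 14.48
tool_pos: [0.46, -0.0302, 0.1963]
orientation: [-179.8, 0.3, -136.3]
force: [-0.6, -0.2, -0.6]
opening: 0.086
gripper_force: 0.0
```

{"name": "play_rows", "arguments": {"commands": [[[0,0,-0.12,0,0,0,8.7],[0,0,-0.24,0,0,0,8.7],[0,0,-0.36,0,0,0,8.7],[0,0,-0.48,0,0,0,8.7],[0,0,-0.6,0,0,0,8.7],[0,0,-0.72,0,0,0,8.7],[0,0,-0.84,0,0,0,8.7],[0,0,-0.96,0,0,0,8.7]]]}}

```text
clock: 15.15
tool_pos: [0.4595, -0.0305, 0.1947]
orientation: [-179.9, -0.0, -81.4]
force: [0.4, 0.1, 1.0]
opening: 0.087
gripper_force: 0.0
```

{"name": "play_rows", "arguments": {"commands": [[[0,0,-0.12,0,0,0,8.7],[0,0,-0.24,0,0,0,8.7],[0,0,-0.36,0,0,0,8.7],[0,0,-0.48,0,0,0,8.7],[0,0,-0.6,0,0,0,8.7],[0,0,-0.72,0,0,0,8.7],[0,0,-0.84,0,0,0,8.7],[0,0,-0.96,0,0,0,8.7]]]}}

```text
clock: 15.82
tool_pos: [0.4595, -0.0305, 0.1947]
orientation: [-179.9, -0.1, -26.3]
force: [0.0, 0.7, 0.9]
opening: 0.087
gripper_force: 0.0
```

```bash
python3 - <<'E'
from h import *
o=ctrl.get_obs();print(o["clock"],o["tool_pos"],o["orientation"],o["opening"],o["force"])
go([.45,-.03,.19],[180,0,1.7])
E
```

```text
15.8167 [ 0.45952638 -0.03047578  0.19467437] [-1.79936132e+02 -1.04865170e-01 -2.63499082e+01] 0.08696413373182653 [0.01344568 0.70124482 0.92195889]
rot [-0.0006 -0.0021 -0.4896] shift [-0.88  0.38  0.47]  rows>= 4
```

{"name": "play_rows", "arguments": {"commands": [[[0,0,-0.12,0,0,0,8.7],[0,0,-0.24,0,0,0,8.7],[0,0,-0.36,0,0,0,8.7],[0,0,-0.49,0,0,0,8.7],[0,0,-0.49,0,0,0,8.7],[0,0,-0.49,0,0,0,8.7]]]}}

```text
clock: 16.32
tool_pos: [0.4595, -0.0305, 0.1947]
orientation: [-180.0, -0.1, 1.2]
force: [-0.5, -0.8, -0.4]
opening: 0.0868
gripper_force: 0.0
```

```bash
python3 - <<'E'
from h import *
o=ctrl.get_obs();print(o["clock"],o["tool_pos"],o["orientation"])
p,K,C,Rm=snap("wrist","w4.png")
q=proj([.46,-.03,.03],K,C,Rm).astype(int);print(q)
a=p["color"][q[1]-75:q[1]+65,q[0]-70:q[0]+70,::-1]
cv2.imwrite("pics/w4c.png",cv2.resize(a,None,fx=4,fy=4,interpolation=cv2.INTER_CUBIC))
E
```

```text
16.3167 [ 0.45950011 -0.03050915  0.19466611] [-1.79994689e+02 -1.18563698e-01  1.18719960e+00]
[311 180]
```

View pics/w4c.png

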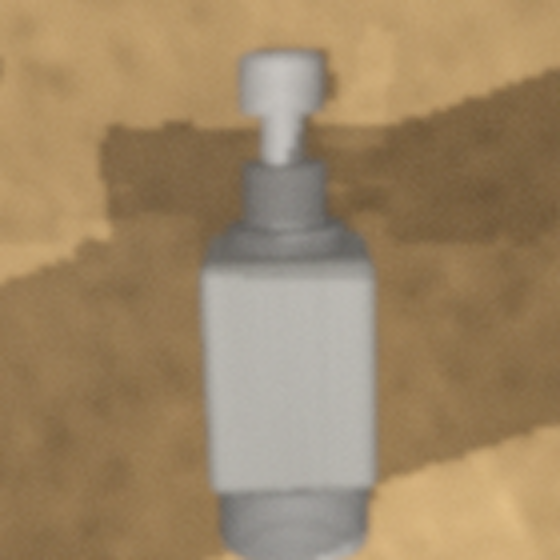

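```bash
python3 - <<'E'
from h import *
p,K,C,Rm=snap("wrist")
f=lambda x,y:np.array([241+(x+.5)/4-.5,105+(y+.5)/4-.5])
for n,x,y,z in [("tip",283.5,49,.022),("groove f",283,113,.025),("plug rear",285,205,.025),("bl front",288,268,.044),("bl back",294,489,.044)]:
    print(n,atz(f(x,y),z,K,C,Rm).round(4))
E
```

```text
tip [ 0.5245 -0.0289  0.022 ]
groove f [ 0.5088 -0.0291  0.025 ]
plug rear [ 0.4853 -0.03    0.025 ]
bl front [ 0.4727 -0.031   0.044 ]
bl back [ 0.4139 -0.0338  0.044 ]
```

```bash
python3 - <<'E'
from h import *
go([.4434,-.0324,.008],[180,0,2.3])
E
```

```text
rot [-0.     -0.002  -0.0198] shift [-1.65  0.16 18.67]  rows>= 5
```

{"name": "play_rows", "arguments": {"commands": [[[0,-0.002,-0.02,-1.65,0.16,4,8.0],[0,-0.002,-0.02,-1.65,0.16,8,7.5],[0,-0.002,-0.02,-1.65,0.16,12,7.5],[0,-0.002,-0.02,-1.65,0.16,15,7.5],[0,-0.002,-0.02,-1.65,0.16,17.5,7.5],[0,-0.002,-0.02,-1.65,0.16,18.7,7.5],[0,-0.002,-0.02,-1.65,0.16,18.7,7.5],[0,-0.002,-0.02,-1.65,0.16,18.7,7.5]]]}}

```text
clock: 17.08
tool_pos: [0.4432, -0.0327, 0.0074]
orientation: [180.0, 0.1, 2.4]
force: [-0.3, -0.7, 0.1]
opening: 0.075
gripper_force: 0.0
```

{"name": "play_rows", "arguments": {"commands": [[[0,0,0,0,0,0,6],[0,0,0,0,0,0,5],[0,0,0,0,0,0,4.6],[0,0,0,0,0,0,4.4],[0,0,0,0,0,0,3.5],[0,0,0,0,0,0,3.5],[0,0,0,0,0,0,3.5],[0,0,0,0,0,0,3.5]]]}}

```text
clock: 17.75
tool_pos: [0.4438, -0.0324, 0.0082]
orientation: [-180.0, -0.1, 2.5]
force: [-2.9, 1.0, 8.2]
opening: 0.0441
gripper_force: 30.0
```

```bash
python3 - <<'E'
from h import *
o=ctrl.get_obs();print(o["clock"],o["tool_pos"],o["orientation"],o["opening"],o["force"])
go([.4434,-.0324,.054],[180,0,1.7])
E
```

```text
17.75 [ 0.44380188 -0.03235397  0.00820193] [-1.79988662e+02 -5.10158241e-02  2.54064176e+00] 0.04407443857702561 [-2.92144612  0.98271814  8.16383436]
rot [-0.0002 -0.0009  0.0147] shift [-0.04  0.   -4.58]  rows>= 2
```

{"name": "play_rows", "arguments": {"commands": [[[0,0,0,0,0,-1.5,3.5],[0,0,0,0,0,-3.5,3.5],[0,0,0.015,-1.9,2,-4.4,3.5],[0,0,0.015,-1.9,5,-4.4,3.5],[0,0,0.015,-1.9,8,-4.4,3.5],[0,0,0.015,-1.9,10.5,-4.4,3.5],[0,0,0.015,-1.9,11.6,-4.4,3.5],[0,0,0.015,-1.9,11.6,-4.4,3.5]]]}}

```text
clock: 18.42
tool_pos: [0.429, -0.1511, 0.0513]
orientation: [180.0, 0.1, 1.5]
force: [-0.2, 0.7, -3.2]
opening: 0.0439
gripper_force: 30.0
```

```bash
python3 - <<'E'
from h import *
o=ctrl.get_obs();print(o["clock"],o["tool_pos"],o["orientation"],o["opening"],o["force"])
p,K,C,Rm=snap("wrist","w5.png")
q=proj([.53,-.146,.065],K,C,Rm).astype(int);print(q,proj([.511,-.147,.065],K,C,Rm))
a=p["color"][q[1]-75:q[1]+75,q[0]-60:q[0]+60,::-1]
s,K2,C2,R2=snap("side"); q2=proj([.51,-.147,.065],K2,C2,R2).astype(int); print(q2)
b=s["color"][q2[1]-30:q2[1]+30,q2[0]-40:q2[0]+40,::-1]
u=cv2.resize(a,None,fx=4,fy=4,interpolation=cv2.INTER_CUBIC)
v=cv2.resize(b,(320,240),interpolation=cv2.INTER_CUBIC)
w=np.zeros((600,800,3),np.uint8);w[:600,:480]=u;w[:240,480:]=v
cv2.imwrite("pics/c5.png",w)
E
```

```text
18.4167 [ 0.42895694 -0.15108053  0.0513413 ] [1.79997507e+02 5.28592022e-02 1.51247999e+00] 0.04391043170931556 [-0.21975665  0.72889041 -3.24260308]
[305  45] [306.77036567  93.55076912]
[342 168]Traceback (most recent call last):
  File "<stdin>", line 8, in <module>
cv2.error: OpenCV(4.12.0) /io/opencv/modules/imgproc/src/resize.cpp:4208: error: (-215:Assertion failed) !ssize.empty() in function 'resize'
```

```bash
python3 - <<'E'
from h import *
a=cv2.imread("pics/w5.png")[0:150,245:365]
s,K2,C2,R2=snap("side"); b=s["color"][138:198,302:382,::-1]
w=np.zeros((600,800,3),np.uint8);w[:,:480]=cv2.resize(a,None,fx=4,fy=4,interpolation=cv2.INTER_CUBIC);w[:240,480:]=cv2.resize(b,(320,240),interpolation=cv2.INTER_CUBIC)
cv2.imwrite("pics/c5.png",w)
E
```

```text
(no output)
```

View pics/c5.png

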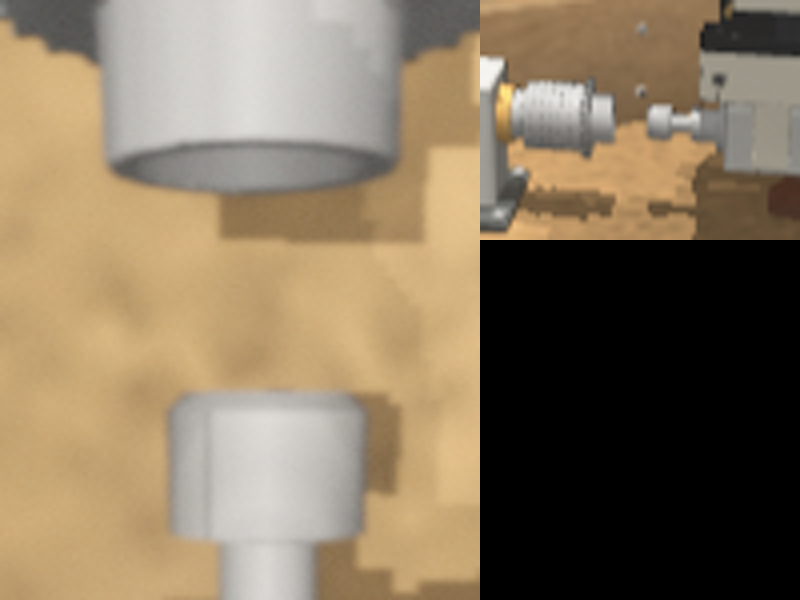

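```bash
python3 - <<'E'
from h import *
p,K,C,Rm=snap("wrist");o=ctrl.get_obs();print(o["tool_pos"],o["orientation"])
f=lambda x,y:np.array([245+(x+.5)/4-.5,(y+.5)/4-.5])
for n,x,y,z in [("mouth",251.5,165,.065),("mouthtop",251,140,.079),("coupler up",250,60,.072),("tip",268,392,.065),("tip top",267,410,.076),("groove",267.5,540,.065),("neck",268.5,590,.07)]:
    print(n,atz(f(x,y),z,K,C,Rm).round(4))
# same measured by side rows
E
```

```text
[ 0.42927819 -0.14888245  0.05151   ] [-1.79996050e+02  2.84658780e-02  1.67302844e+00]
mouth [ 0.5319 -0.1448  0.065 ]
mouthtop [ 0.5317 -0.1449  0.079 ]
coupler up [ 0.54   -0.1445  0.072 ]
tip [ 0.5095 -0.1471  0.065 ]
tip top [ 0.5076 -0.1471  0.076 ]
groove [ 0.4936 -0.1475  0.065 ]
neck [ 0.4887 -0.1477  0.07  ]
```

{"name": "play_rows", "arguments": {"commands": [[[0,0,0,0.4,-0.15,0,3.5],[0,0,0,0.9,-0.15,0,3.5],[0,0,0,1.4,-0.15,0,3.5],[0,0,0,1.8,-0.15,0,3.5],[0,0,0,2.2,-0.15,0,3.5],[0,0,0,2.5,-0.15,0,3.5],[0,0,0,2.8,-0.15,0,3.5],[0,0,0,2.8,-0.15,0,3.5]]]}}

```text
clock: 19.28
tool_pos: [0.4576, -0.1473, 0.0514]
orientation: [180.0, 0.1, 1.6]
force: [0.4, -4.6, -5.4]
opening: 0.0441
gripper_force: 30.0
```

{"name": "play_rows", "arguments": {"commands": [[[0,0,0,0.2,0.05,0.04,3.5],[0,0,0,0.5,0.05,0.04,3.5],[0,0,0,0.8,0.05,0.04,3.5],[0,0,0,1.1,0.05,0.04,3.5],[0,0,0,1.4,0.05,0.04,3.5],[0,0,0,1.4,0.05,0.04,3.5]]]}}

```text
clock: 19.78
tool_pos: [0.4723, -0.1471, 0.0513]
orientation: [180.0, -0.0, 1.7]
force: [-0.0, -4.9, -3.4]
opening: 0.0439
gripper_force: 30.0
```

{"name": "play_rows", "arguments": {"commands": [[[0,0,0,0.3,0.05,0,3.5],[0,0,0,0.6,0.07,0,3.5],[0,0,0,0.9,0.07,0,3.5],[0,0,0,1.2,0.07,0,3.5],[0,0,0,1.5,0.07,0,3.5],[0,0,0,1.7,0.07,0,3.5],[0,0,0,1.7,0.07,0,3.5]]]}}

```text
clock: 20.37
tool_pos: [0.4889, -0.1472, 0.0511]
orientation: [180.0, 0.0, 1.7]
force: [-0.8, -0.1, -2.6]
opening: 0.0437
gripper_force: 30.0
```

{"name": "play_rows", "arguments": {"commands": [[[0,0,0,0.15,0,0,3.5],[0,0,0,0.3,0,0,3.5],[0,0,0,0.45,0,0,3.5],[0,0,0,0.6,0,0,3.5],[0,0,0,0.6,0,0,3.5]]]}}

```text
clock: 20.78
tool_pos: [0.4932, -0.1472, 0.0509]
orientation: [-180.0, 0.2, 1.7]
force: [-5.1, 0.3, -2.2]
opening: 0.0442
gripper_force: 30.0
```

{"name": "play_rows", "arguments": {"commands": [[[0,0,0,0.1,0,0,3.5],[0,0,0,0.25,0,0,3.5],[0,0,0,0.25,0,0,3.5]]]}}

```text
clock: 21.03
tool_pos: [0.4932, -0.1472, 0.0505]
orientation: [-180.0, 0.4, 1.6]
force: [-11.4, 1.3, 3.6]
opening: 0.0439
gripper_force: 30.0
```

```bash
python3 - <<'E'
from h import *
o=ctrl.get_obs();print(o["tool_pos"],o["force"])
p,K,C,Rm=snap("wrist"); s,_,_,_=snap("side")
w=np.zeros((600,800,3),np.uint8);w[:,:480]=cv2.resize(p["color"][0:150,245:365,::-1],None,fx=4,fy=4,interpolation=cv2.INTER_CUBIC);w[:240,480:]=cv2.resize(s["color"][138:198,302:382,::-1],(320,240),interpolation=cv2.INTER_CUBIC)
cv2.imwrite("pics/c6.png",w)
E
```

```text
[ 0.49323649 -0.14718559  0.05052027] [-11.44252561   1.25267045   3.57117016]
```

View pics/c6.png

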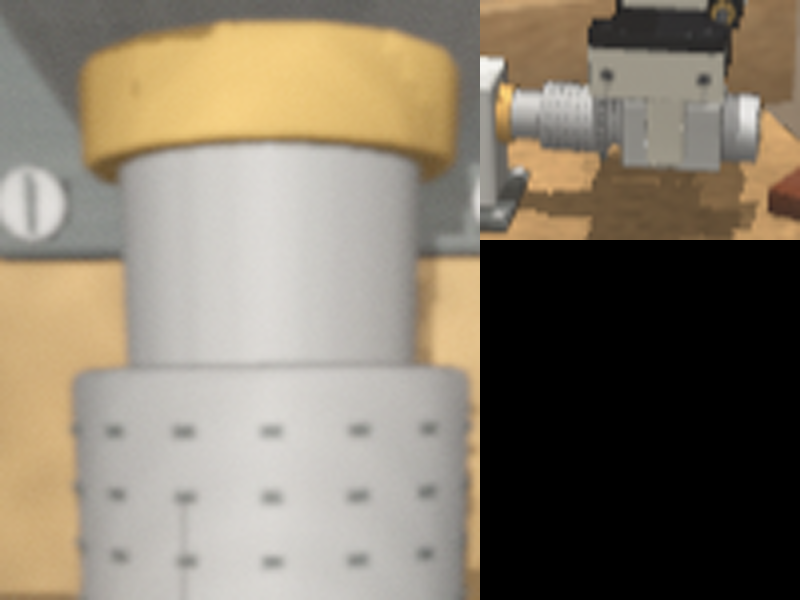

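The wrist and side views show the sleeve forward, with a long stretch of bare coupler at rows 150–365 and the plug fully home. It is locked, so I'll release.

{"name": "play_rows", "arguments": {"commands": [[[0,0,0,-0.1,0,-0.05,3.5],[0,0,0,-0.25,0,-0.05,3.5],[0,0,0,-0.25,0,-0.05,4.6],[0,0,0,-0.25,0,-0.05,5.5],[0,0,0,-0.25,0,-0.05,6.5],[0,0,0,-0.25,0,-0.05,7.5],[0,0,0,-0.25,0,-0.05,8.5],[0,0,0,-0.25,0,-0.05,8.5]]]}}

```text
clock: 21.8
tool_pos: [0.495, -0.147, 0.052]
orientation: [180.0, -0.0, 1.7]
force: [-0.6, 0.2, 0.1]
opening: 0.0739
gripper_force: 0.0
```

{"name": "play_rows", "arguments": {"commands": [[[0,0,0,0,0,-2,8.5],[0,0,0,0,0,-5,8.5],[0,0,0,0,0,-9,8.5],[0,0,0,0,0,-13,8.5],[0,0,0,0,0,-16,8.5],[0,0,0,0,0,-16,8.5],[0,0,0,0,0,-16,8.5],[0,0,0,0,0,-16,8.5]]]}}

```text
clock: 22.47
tool_pos: [0.4942, -0.1469, 0.2116]
orientation: [-180.0, -0.0, 1.7]
force: [0.1, -0.2, 0.7]
opening: 0.085
gripper_force: 0.0
```

```bash
python3 - <<'E'
from h import *
p,K,C,Rm=snap("wrist")
for t in ["gauge","sleeve"]:
    for d in ctrl.find_in(p,t)[:1]:
        b=d["bbox"]; print(t,b,d["conf"],"top",atz((b[0]+b[2]/2,b[1]),.08,K,C,Rm).round(3),"bot",atz((b[0]+b[2]/2,b[1]+b[3]),.08,K,C,Rm).round(3))
print("expected sleeve rear px fwd/back",proj([.577,-.1445,.086],K,C,Rm),proj([.589,-.1445,.086],K,C,Rm))
o=ctrl.get_obs();print(o["force"],o["clock"])
E
```

```text
gauge [289.2, 154.0, 46.7, 92.1] 0.88 top [ 0.528 -0.147  0.08 ] bot [ 0.435 -0.149  0.08 ]
sleeve [286.5, 96.7, 53.9, 51.6] 0.6 top [ 0.578 -0.146  0.08 ] bot [ 0.533 -0.147  0.08 ]
expected sleeve rear px fwd/back [311.75543162  97.31999034] [312.15862593  82.40758769]
[-0.49337226 -1.85220715  0.27120633] 22.6167
```

Sleeve forward, gauge held and on axis.

```bash
python3 -c "
from plant import ctrl
print(ctrl.close_job())"
```

```text
the job is handed in; nothing more can be done
None
```

The gauge is coupled to the air outlet: plug fully home, sleeve sprung forward and locked, gripper clear. I handed the job in at about 22.6 s; no verdict came back.

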